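# Tip an oak blank down onto the sanding board

## Robot

A 6-joint arm with a two-finger parallel gripper is mounted at the origin on the work surface. World frame = base frame: x ahead of the robot, y to its left, z up, the work surface at z = 0. Lengths are in m, angles in rad, forces in N, time in s.
With the tool pointing down it reaches from about 0.25 to 0.725 m from the base axis. Payload 4 kg.
Tool frame: the origin (TCP) lies at the very end of the fingers, on their centre line; the grasp point (between the pads) lies 19 mm behind it (hold_point_z is the distance from the TCP to the grasp point, in m); z points along the fingers, y is the line along which they close (so a half turn about z gives the same grasp; the last joint's range is limited). The gripper opens to 85 mm and grips with 20 to 120 N. Pads are 22 mm wide; open, the fingers measure 114 mm over their backs; the gripper's body (76 mm by 85 mm) begins 54 mm behind the grasp point. The pads swing forward as they close: fully open they stand 13 mm farther back than shut.
Start: joints at [1.304, 0.241, 0.005, 1.335, 0, 1.571], TCP at [0.132, 0.482, 0.231] pointing down, gripper open.
Joint ranges: [-2.72, 2.72], [-1.05, 1.87], [-1.09, 1.28], [-1.99, 2.15], [-1.42, 1.44], [-3.14, 3.14]. Speed limits (rad/s): [2.79, 2.79, 3.14, 3.14, 3.14, 3.14].

## Interface

Orientations are given as [roll, pitch, yaw] about the fixed x, y, z axes, in that order (R = Rz(yaw) Ry(pitch) Rx(roll)).
In Python, from workcell import * gives the robot as it stands.
- The arm moves only by the shell command python3 -m inch 'ROWS' [FORCE]. ROWS is a JSON object of lists of equal length, an entry for each row: "fingers": the gripper command: -1 is fully open, 1 is shut, values between are in proportion; "linear": the shift along the tool's x, y, z normalised to -1 to 1, where 1 is 0.025 m, a list of three; "delta_rot": the turn, a rotation vector about the tool's x, y, z normalised to -1 to 1, where 1 is 0.12 rad, a list of three. A call has 1 to 12 rows; each row shifts and turns the commanded pose from where the row before left it, along the tool's axes as they then stand; what a row does not reach is not made up. A row lasts 1/12 s, in which the tool goes at most 41.7 mm and 7.16 degrees, less where a joint would pass 70% of its speed; a pose out of reach is approached as far as the arm can. A call with a number of a shift or a turn outside -1 to 1 is refused whole. A call with a gripper value outside its range is refused whole. The fingers move at their own pace and stop on an object; FORCE is the grip in N (left out, the last holds). Time passes only in rows, so rows that do not move let the fingers close. It gives the time, the measured TCP pose, the force, the opening and the grip force at its end, in the units of the state.
- observe(): the state, without advancing time (a new reading comes with each control period).
- grab_frame(name): name is "scene" or "top" or "wrist"; returns (picture, depth): 480x640x3 uint8, blue, green, red; 480x640 float32, m along the optical axis (not along the pixel's ray), 0 where there is no reading.
- get_calibration(name): a dict with "fx", "fy", "cx", "cy" (pixels), "xyz" and "orientation" of the camera in the world. Camera axes: x right, y down, z forward; pixel columns grow to the right and rows downward; lengths in m; the calibration is good to about 2 mm. A picture is of the moment at which its call begins: read the wrist's pose just before it. get_calibration takes no time and is no camera call; for the wrist camera it gives the pose at the moment of the call.
- job_done(): hands the job in; it is judged then, once.
The state is a dict: "time_s": time; "joint_pos": joint angles; "joint_vel": joint speeds; "tau": joint torques, N m; "tool_pos": TCP position; "eef_rot": TCP orientation; "contact_force": force on the tool from outside, world axes, zero at the start; "wrist_torque": the same for the moment, N m; "gripper_width": finger opening in m; "finger_force": force on a finger pad.
Only numpy, scipy, OpenCV 4.12 (cv2) and the standard library are available. Lean on these libraries where they do the work, as an engineer would, in place of code of your own. Each camera call takes 0.05 s, during which the arm holds its last target. There are 200 camera calls.

## Task

The oak blank standing on end on the sanding board is to be sanded. With the fingertips push it near its top so that it tips over towards the wooden stop and lands flat within the white border of the dark pad, pencilled face up; then push it along, still within the border, until its end sits square and snug against the stop. Do not pick it up, and leave the other things on the bench as they are.

Things in the scene. Friction and masses are not known exactly. Their poses are not given: they have to be found in the camera images.
- oak: pale oak blank, 70 wide (own x), 40 thick (own y), 140 mm long (own z), 0.22 to 0.37 kg, loose. Origin: centre of its foot end face. At the start it stands on end on the pad, own z up, own +y towards the stop to within about 7 degrees, its foot 50 to 110 mm on the -y side of the board's origin. The broad -y face bears a pencilled zigzag. Tipped over right it lies 40 mm high with own z towards the stop and own -y up
- oak_head (a point): centre of the oak blank's other end face, 140 mm along own z from its origin: the top while it stands, the end that must meet the stop once it lies
- oak_face (a point): centre of the oak blank's pencilled broad face, 70 mm from each end
- board: sanding board, fixed to the bench: plywood base 240 (x) by 400 (y) by 15 mm, a 3 mm dark rubber pad on it, and a wooden stop strip across its +y end. Origin on the bench top; the board spans y from -215 to +185 mm. Its +y points along the pad to the stop
- pad (a point): centre of the top of the dark pad, axes as the board's; 18 mm above the bench and 17.5 mm on the -y side of the board's origin. The pad is 180 (x) by 315 mm (y); the white line runs along its edges, the stop closes its +y end
- stop (a point): middle of the foot of the stop's face that looks along the pad (board -y), at pad level, 140 mm on the +y side of the board's origin, axes as the board's. The stop is 220 long (x), 28 wide, 18 mm high above the pad
- walnut: dark walnut blank without pencil marks, 70 by 40 by 140 mm tall, standing on end on the bench beyond the board; origin at the centre of its underside. Bystander
- glue: yellow glue bottle with orange cap, 56 mm across, 150 mm tall, on the bench beyond the board; origin at the centre of its underside. Bystander
- wax: blue wax tin with steel lid, 84 mm across, 44 mm tall, on the bench beyond the board; origin at the centre of its underside. Bystander
- sander: cork sanding block, 62 by 112 by 29 mm, on the bench just past the stop end of the board; origin at the centre of its underside. Bystander

How it is judged:
On the way:
1. the oak blank has been tipped over and lies flat on the pad within the white border, pencilled face up (height (world z) of oak_face between 0.054 and 0.062 m and angle between oak's own z axis and vertical between 1.5 and 1.64 rad and x of oak_head in the frame of pad between -0.055 and 0.055 m and x of oak in the frame of pad between -0.055 and 0.055 m and y of oak in the frame of pad above -0.1575 m), for 0.2 s.
At the end, for the whole second after the job is handed in: the oak blank rests flat on the pad, pencilled face up, wholly within the pad's edges (end centres within 55 mm of its middle line), head end within 4 mm of the stop and square to it within 0.06 rad; the four bystanders upright within 20 mm of where they stood (all of step 1 and y of oak_head in the frame of stop between -0.004 and 0.003 m and angle between the z axis of oak and the y axis of board, either way round below 0.06 rad and linear speed of oak below 0.02 m/s and distance of each of walnut, glue, wax, sander from where it was at the start of the episode below 0.02 m and angle between each of walnut, glue, wax, sander's own z axis and vertical below 0.2 rad); the robot touches nothing.
It fails at once if the oak blank is lifted: the centre of its foot end comes more than 50 mm above the bench (18 mm standing, 38 mm lying) (height (world z) of oak above 0.05 m).
It fails at once if the oak blank comes to lie partly outside the pad, or with the pencilled face not up (height (world z) of oak_head below 0.045 m and not (x of oak_head in the frame of pad between -0.055 and 0.055 m and x of oak in the frame of pad between -0.055 and 0.055 m and y of oak in the frame of pad above -0.1575 m and height (world z) of oak_face above 0.045 m)).
It fails at once if the walnut blank, glue bottle, wax tin or sanding block is moved more than 20 mm or tipped (distance of any of walnut, glue, wax, sander from where it was at the start of the episode above 0.02 m or angle between any of walnut, glue, wax, sander's own z axis and vertical above 0.3 rad).
It also fails if it takes over 51 s, if anything falls off the work surface, if the arm or the gripper's body presses on something with over 40 N, if the wrist force passes 120 N, or if a joint passes its speed limit or range.

## Working session

There is one attempt and no reset: what is moved stays moved. The work goes in short steps, Python scripts to look and compute and a shell command to move; the robot and the scene stay as the last step left them, time stands still between calls to the robot, and variables do not carry over. Pictures are saved under pics/ and viewed, at most 10 in all, crops included, and the job is handed in when it is done.

```bash
mkdir -p pics
python3 - <<'E'
from workcell import *
import cv2,numpy as np
for n in ("scene","top"):
    p,d=grab_frame(n); cv2.imwrite(f"pics/{n}0.png",p); np.save(f"pics/{n}0.npy",d); print(n,get_calibration(n))
print(observe())
E
```

```text
scene {'fx': 543.116428523716, 'fy': 543.116428523716, 'cx': 324.2541437329531, 'cy': 234.26768988202707, 'xyz': array([ 1.30774629, -0.09773612,  0.84491594]), 'orientation': array([-2.36772068e+00,  1.19330758e-03,  1.33403752e+00])}
top {'fx': 602.9754591664948, 'fy': 602.9754591664948, 'cx': 324.7727394181073, 'cy': 232.0404759645417, 'xyz': array([0.40599088, 0.06368022, 1.21348151]), 'orientation': array([-2.95263763, -0.01071733, -1.54355755])}
{'time_s': 0.1, 'joint_pos': array([ 1.30401548e+00,  2.41330559e-01,  3.89328386e-03,  1.33518942e+00,
       -4.23624784e-05,  1.57078877e+00]), 'joint_vel': array([-0.00025972, -0.0021452 ,  0.00363542,  0.00191932, -0.00017913,
       -0.00076399]), 'tau': array([-5.64956065e-05, -3.73138762e+01,  2.53009504e+01,  1.08461111e-02,
       -3.11890187e-05,  1.30336079e-05]), 'tool_pos': array([0.1316826 , 0.48178357, 0.23051861]), 'eef_rot': array([-3.13976229e+00,  4.23485786e-05,  2.87481944e+00]), 'contact_force': array([0.05876653, 0.59655322, 0.14538388]), 'wrist_torque': array([0.04321712, 0.01660403, 0.0275642 ]), 'finger_force': 0.0, 'gripper_width': 0.08549524194103704}
```

View pics/top0.png

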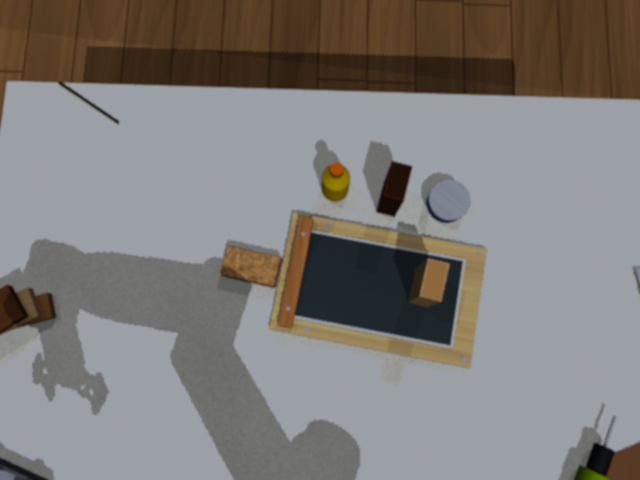

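View pics/scene0.png

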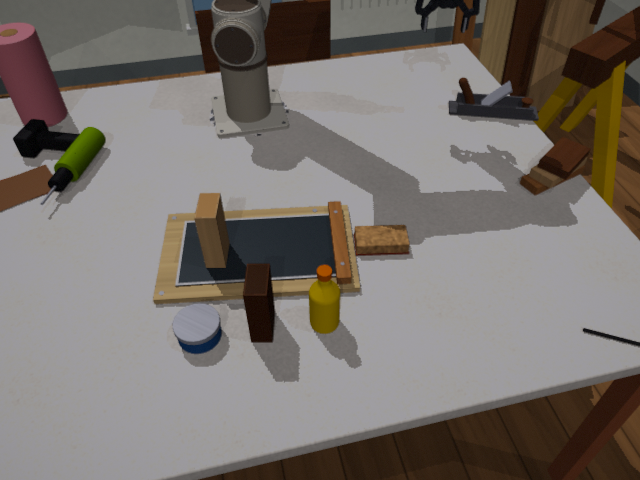

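The top view shows the board, with the stop on the left at about (295,270). The oak is at (432,280), the pad spans columns 297–463, and the bystanders are above and left of the board. The scene view agrees, with the oak standing at (212,230). Next I measure the board frame and the oak's top face.

```bash
cat > h.py <<'E'
from workcell import *
import cv2,numpy as np
from scipy.spatial.transform import Rotation as R
def rays(c,uv):
    uv=np.asarray(uv,float).reshape(-1,2)
    d=np.c_[(uv[:,0]-c['cx'])/c['fx'],(uv[:,1]-c['cy'])/c['fy'],np.ones(len(uv))]
    return d@R.from_euler('xyz',c['orientation']).as_matrix().T
def plane(c,uv,z):
    d=rays(c,uv); return c['xyz']+d*((z-c['xyz'][2])/d[:,2])[:,None]
def cloud(c,depth):
    v,u=np.indices(depth.shape); return (c['xyz']+rays(c,np.c_[u.ravel(),v.ravel()])*depth.reshape(-1,1)).reshape(*depth.shape,3)
def biggest(m):
    cs,_=cv2.findContours(m.astype(np.uint8),cv2.RETR_EXTERNAL,cv2.CHAIN_APPROX_NONE); return max(cs,key=cv2.contourArea)
def world_rect(c,m,z):
    q=plane(c,biggest(m)[:,0],z)[:,:2]; r=cv2.minAreaRect((q*1000).astype(np.float32)); return r
E
python3 - <<'E'
from h import *
p=cv2.imread("pics/top0.png"); d=np.load("pics/top0.npy"); c=get_calibration("top")
X=cloud(c,d); z=X[...,2]; hsv=cv2.cvtColor(p,cv2.COLOR_BGR2HSV)
box=np.zeros(z.shape,bool); box[215:375,265:490]=1
print("oaktop z",np.median(z[262:272,430:442]), "pad z",np.median(z[270:300,340:380]),"stop z",np.median(z[262:275,292:297]))
print("hsv stop/ply/oaktop/oakside/pad/white",[hsv[y,x].tolist() for x,y in((295,270),(380,230),(437,268),(425,296),(350,280),(457,330))])
top=box&(z>0.145)&(z<.172)
r=world_rect(c,top,.158); print("oak top rect",r,cv2.boxPoints(r).round(1).tolist())
dark=box&(hsv[...,2]<70)&(z<.03)
r=world_rect(c,dark,.018); print("pad dark",r,cv2.boxPoints(r).round(1).tolist())
st=box&(z>.028)&(z<.05)&(np.indices(z.shape)[1]<320)
r=world_rect(c,st,.036); print("stop",r,cv2.boxPoints(r).round(1).tolist())
ba=box&(z>.008)&(z<.05)
r=world_rect(c,ba,.015); print("board",r,cv2.boxPoints(r).round(1).tolist())
for n,b in dict(glue=(155,205,315,355),walnut=(155,220,370,415),wax=(175,225,425,475),sander=(240,290,218,284)).items():
    m=np.zeros(z.shape,bool); m[b[0]:b[1],b[2]:b[3]]=1; m&=z>.02; print(n,X[m].min(0).round(3),X[m].max(0).round(3))
E
```

```text
oaktop z 0.15858857528123904 pad z 0.01773425316467314 stop z 0.03571367230634581
hsv stop/ply/oaktop/oakside/pad/white [[13, 166, 132], [19, 105, 141], [16, 146, 140], [16, 128, 136], [102, 87, 44], [19, 107, 153]]
oak top rect ((527.4703369140625, -135.0983428955078), (41.706092834472656, 71.50459289550781), 76.96138000488281) [[487.8999938964844, -147.3000030517578], [557.5999755859375, -163.5], [567.0, -122.80000305175781], [497.29998779296875, -106.69999694824219]]
pad dark ((526.5010986328125, -53.23394775390625), (307.7408447265625, 167.00704956054688), 80.87397766113281) [[419.6000061035156, -191.89999389648438], [584.5, -218.39999389648438], [633.4000244140625, 85.4000015258789], [468.5, 111.9000015258789]]
stop ((551.7935180664062, 113.04206848144531), (28.35028076171875, 219.5165557861328), 80.70065307617188) [[441.20001220703125, 116.80000305175781], [657.7999877929688, 81.30000305175781], [662.4000244140625, 109.30000305175781], [445.79998779296875, 144.8000030517578]]
board ((524.7939453125, -53.4324951171875), (399.4623107910156, 239.7649688720703), 80.74688720703125) [[374.3999938964844, -231.3000030517578], [611.0, -269.79998779296875], [675.2000122070312, 124.4000015258789], [438.6000061035156, 163.0]]
glue [0.406 0.013 0.021] [0.753 0.068 1.213]
walnut [ 0.406 -0.099  0.02 ] [0.75  0.064 1.213]
wax [ 0.406 -0.23   0.02 ] [0.744 0.064 1.213]
sander [0.406 0.064 0.02 ] [0.6   0.262 1.213]
```

Everything fits the given sizes:

| Item | Measured value |
|---|---|
| Board origin | ≈ (527, -39) mm |
| Board +y direction | 80.75° |
| Stop | At board y 154, as expected for its centre |
| Oak centre | (527.5, -135.1) mm, which is board x +16, y -95 |
| Oak own +y direction | 77° |
| Oak top height | 158 mm |

I'll travel high, turn so that tool x lies along the push, and use both fingertips with a ~30 mm opening.

```bash
python3 -m inch '{"fingers":[0.3,0.3,0.3,0.3,0.3,0.3,0.3,0.3,0.3,0.3,0.3,0.3],"linear":[[-0.9,-0.92,0],[-0.9,-0.92,0],[-0.9,-0.92,0],[-0.9,-0.92,0],[-0.9,-0.92,0],[-0.9,-0.92,0],[-0.9,-0.92,0],[-0.9,-0.92,0],[-0.9,-0.92,0],[-0.9,-0.92,0],[-0.9,-0.92,0],[-0.9,-0.92,0]],"delta_rot":[[0,0,0],[0,0,0],[0,0,0],[0,0,0],[0,0,0],[0,0,0],[0,0,0],[0,0,0],[0,0,0],[0,0,0],[0,0,0],[0,0,0]]}'
python3 -m inch '{"fingers":[0.3,0.3,0.3,0.3,0.3,0.3,0.3,0.3,0.3,0.3,0.3,0.3],"linear":[[0,0,0],[0,0,0],[0,0,0],[0,0,0],[0,0,0],[0,0,0],[0,0,0],[0,0,0],[0,0,0],[0,0,0],[0,0,0],[0,0,0]],"delta_rot":[[0,0,0],[0,0,1],[0,0,1],[0,0,1],[0,0,1],[0,0,1],[0,0,1],[0,0,1],[0,0,1],[0,0,1],[0,0,1],[0,0,1]]}'
python3 -m inch '{"fingers":[0.3,0.3,0.3],"linear":[[0,0,0],[0,0,0],[0,0,0]],"delta_rot":[[0,0,1],[0,0,0.78],[0,0,0]]}'
```

```text
time_s: 1.1
tool_pos: [0.3196, 0.1433, 0.2312]
eef_rot: [-3.141, -0.0, 2.875]
contact_force: [0.9, 0.5, -0.2]
gripper_width: 0.0298
finger_force: 0.0
time_s: 2.1
tool_pos: [0.3189, 0.1452, 0.231]
eef_rot: [-3.141, 0.0, 1.549]
contact_force: [-0.2, 0.1, -0.7]
gripper_width: 0.0297
finger_force: 0.0
time_s: 2.35
tool_pos: [0.319, 0.1452, 0.231]
eef_rot: [-3.141, 0.0, 1.34]
contact_force: [-0.1, 0.7, -0.5]
gripper_width: 0.0299
finger_force: 0.0
```

```bash
python3 -m inch '{"fingers":[0.3,0.3,0.3,0.3,0.3,0.3,0.3,0.3,0.3,0.3,0.3,0.3],"linear":[[-0.99,0.89,0],[-0.99,0.89,0],[-0.99,0.89,0],[-0.99,0.89,0],[-0.99,0.89,0],[-0.99,0.89,0],[-0.99,0.89,0],[-0.99,0.89,0],[-0.99,0.89,0],[-0.99,0.89,0],[-0.99,0.89,0],[-0.99,0.89,0]],"delta_rot":[[0,0,0],[0,0,0],[0,0,0],[0,0,0],[0,0,0],[0,0,0],[0,0,0],[0,0,0],[0,0,0],[0,0,0],[0,0,0],[0,0,0]]}'
python3 -m inch '{"fingers":[0.3,0.3,0.3,0.3,0.3,0.3],"linear":[[0,0,0],[0,0,0.8],[0,0,0.8],[0,0,0.8],[0,0,0.8],[0,0,0.4]],"delta_rot":[[0,0,0],[0,0,0],[0,0,0],[0,0,0],[0,0,0],[0,0,0]]}'
python3 - <<'E'
from h import *
p,d=grab_frame("scene"); cv2.imwrite("pics/s1.png",cv2.resize(p[120:320,120:420],None,fx=2.6,fy=2.6)); print(observe()["tool_pos"],observe()["eef_rot"])
E
```

```text
time_s: 3.35
tool_pos: [0.5124, -0.2061, 0.2308]
eef_rot: [-3.141, -0.0, 1.344]
contact_force: [0.3, 0.7, -0.4]
gripper_width: 0.03
finger_force: 0.0
time_s: 3.85
tool_pos: [0.5102, -0.2037, 0.1383]
eef_rot: [-3.137, -0.001, 1.344]
contact_force: [-0.1, 0.2, -0.4]
gripper_width: 0.0294
finger_force: 0.0
[ 0.50954476 -0.20351299  0.13724731] [-3.13456587e+00 -1.20691069e-03  1.34336232e+00]
```

View pics/s1.png

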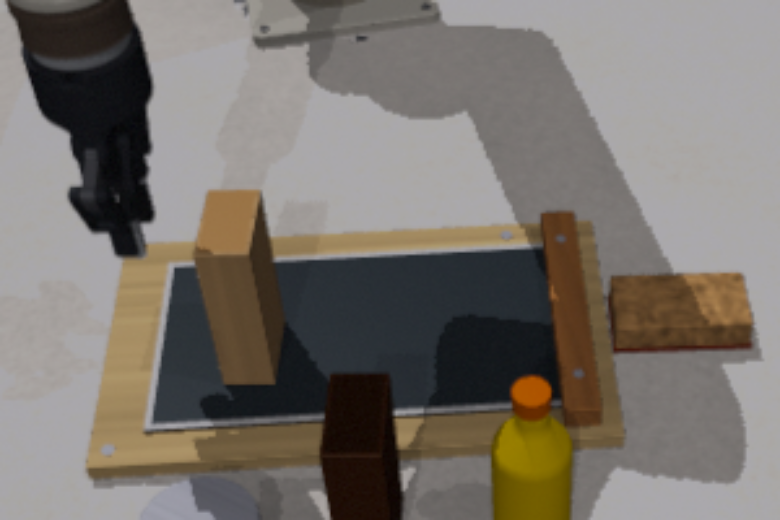

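The fingers are at crop (125,235), behind the oak's upper back face, with a clear gap of about 40 mm. I approach first, then push gently.

```bash
python3 -m inch '{"fingers":[0.3,0.3,0.3,0.3,0.3,0.3,0.3,0.3,0.3,0.3],"linear":[[0.36,0.06,0],[0.36,0,0],[0.36,0,0],[0.36,0,0],[0.2,0,0],[0.2,0,0],[0.2,0,0],[0.2,0,0],[0.2,0,0],[0.2,0,0]],"delta_rot":[[0,0,0],[0,0,0],[0,0,0],[0,0,0],[0,0,0],[0,0,0],[0,0,0],[0,0,0],[0,0,0],[0,0,0]]}'
python3 - <<'E'
from h import *
p,d=grab_frame("scene"); cv2.imwrite("pics/s2.png",cv2.resize(p[120:320,120:420],None,fx=2.6,fy=2.6)); print(observe()["tool_pos"],observe()["contact_force"])
E
```

```text
time_s: 4.73
tool_pos: [0.5284, -0.1407, 0.1413]
eef_rot: [-3.142, -0.0, 1.341]
contact_force: [0.6, 0.3, -0.4]
gripper_width: 0.0297
finger_force: 0.1
[ 0.52859098 -0.13989733  0.14123506] [-0.68617063  0.4625951  -0.32323427]
```

View pics/s2.png

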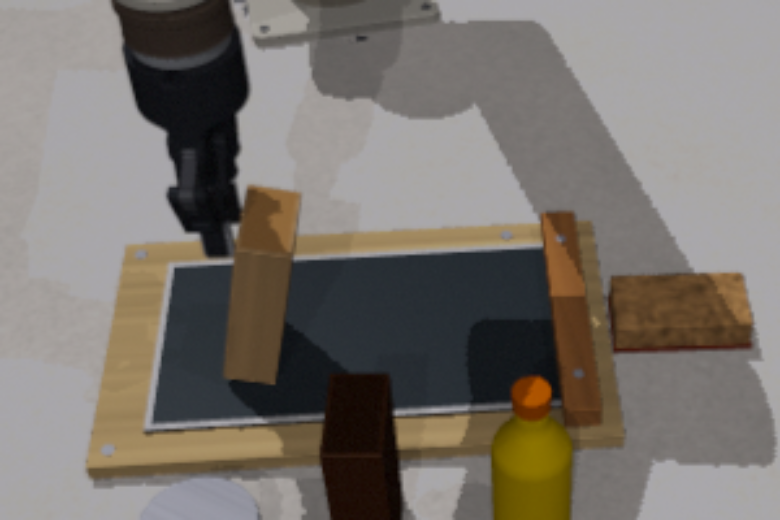

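The oak leans cleanly, with its foot edge still at crop (250,380) and no slip. It is close to balance, so I give it a little more push and then let it fall.

```bash
python3 -m inch '{"fingers":[0.3,0.3,0.3,0.3,0.3,0.3,0.3,0.3,0.3,0.3,0.3,0.3],"linear":[[0.2,0,0],[0.2,0,0],[0.2,0,0],[0.2,0,0],[0,0,0],[0,0,0],[0,0,0],[0,0,0],[0,0,0],[0,0,0],[0,0,0],[0,0,0]],"delta_rot":[[0,0,0],[0,0,0],[0,0,0],[0,0,0],[0,0,0],[0,0,0],[0,0,0],[0,0,0],[0,0,0],[0,0,0],[0,0,0],[0,0,0]]}'
python3 - <<'E'
from h import *
p,d=grab_frame("scene"); cv2.imwrite("pics/s3.png",cv2.resize(p[120:320,120:420],None,fx=2.6,fy=2.6)); print(observe()["tool_pos"],observe()["contact_force"])
p,d=grab_frame("top"); cv2.imwrite("pics/top1.png",p); np.save("pics/top1.npy",d)
E
```

```text
time_s: 5.78
tool_pos: [0.5329, -0.1218, 0.1413]
eef_rot: [3.142, 0.0, 1.341]
contact_force: [-0.9, -0.4, 0.4]
gripper_width: 0.0299
finger_force: 0.0
[ 0.53291899 -0.1217908   0.14132295] [ 0.11170935 -0.03271425  0.40112389]
```

View pics/s3.png

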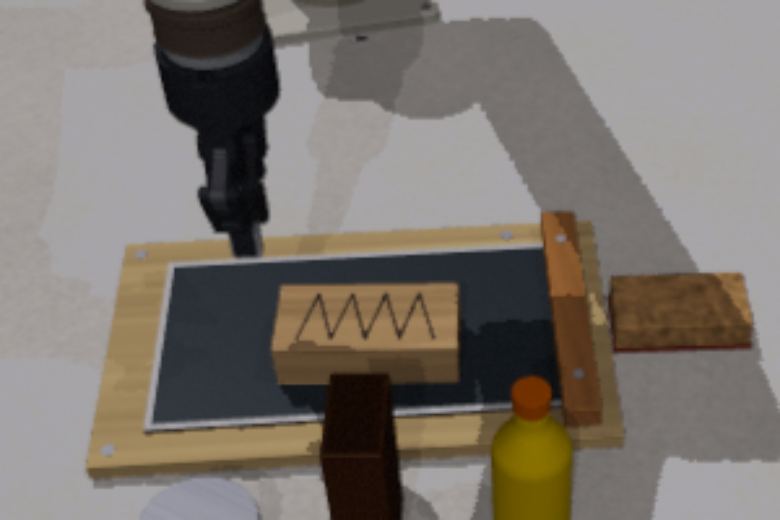

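The oak lies flat with the zigzag up at crop (275–460, 285–380), inside the border. I measure its pose from the scene view and cross-check with the top view.

```bash
cat > m.py <<'E'
from h import *
import sys
def oak(n):
    p,d=grab_frame(n); c=get_calibration(n); X=cloud(c,d)
    o=np.array([.5271,-.0388]); a=np.radians(80.75); yb=np.array([np.cos(a),np.sin(a)]); xb=np.array([yb[1],-yb[0]])
    bx=(X[...,:2]-o)@xb; by=(X[...,:2]-o)@yb
    m=(abs(X[...,2]-.058)<.006)&(abs(bx)<.1)&(by>-.2)&(by<.145)
    m=cv2.morphologyEx(m.astype(np.uint8),cv2.MORPH_OPEN,np.ones((3,3)))
    r=world_rect(c,m,.058); q=cv2.boxPoints(r)/1000
    B=np.c_[(q-o)@xb,(q-o)@yb]*1000; B=B[np.argsort(B[:,1])]
    ft,hd=B[:2].mean(0),B[2:].mean(0)
    print(n,"z",np.median(X[...,2][m>0]).round(4),"size",np.round(r[1],1),"board-frame foot",ft.round(1),"head",hd.round(1),"angle deg (+ = head to +x)",np.degrees(np.arctan2(*(hd-ft))).round(2))
    print("  foot world",(o*1000+xb*ft[0]+yb*ft[1]).round(1))
for n in("scene","top"): oak(n)
s=observe(); print(s["time_s"],s["tool_pos"].round(4),s["eef_rot"].round(3),s["contact_force"].round(1))
E
python3 m.py
```

```text
scene z 0.0582 size [140.2  74.3] board-frame foot [ 20.1 -73.3] head [30.8 66.5] angle deg (+ = head to +x) 4.38
  foot world [ 535.2 -114.4]
top z 0.0579 size [139.9  70.6] board-frame foot [ 17.7 -74.4] head [26.6 65.3] angle deg (+ = head to +x) 3.64
  foot world [ 532.6 -115. ]
5.9833 [ 0.5329 -0.1217  0.1413] [ 3.142 -0.     1.341] [ 1.3 -0.8 -0.5]
```

Both views agree: head at board y ≈ 66 and rotated ≈ 4°. I square the tool to the board, back off 30 mm and go down behind the foot end.

```bash
python3 -m inch '{"fingers":[0.3,0.3,0.3,0.3,0.3,0.3,0.3,0.3,0.3,0.3],"linear":[[0,0,0],[-0.6,0,0],[-0.6,0,0],[0,0,0],[0,0,0.87],[0,0,0.87],[0,0,0.87],[0,0,0.87],[0,0,0.87],[0,0,0]],"delta_rot":[[0,0,-0.57],[0,0,0],[0,0,0],[0,0,0],[0,0,0],[0,0,0],[0,0,0],[0,0,0],[0,0,0],[0,0,0]]}'
python3 -m inch '{"fingers":[0.3,0.3],"linear":[[0,0,0],[0,0,0]],"delta_rot":[[0,0,0],[0,0,0]]}'
```

```text
time_s: 6.82
tool_pos: [0.5247, -0.1498, 0.0283]
eef_rot: [-3.133, -0.001, 1.41]
contact_force: [-0.2, -0.7, -0.5]
gripper_width: 0.03
finger_force: 0.0
time_s: 6.98
tool_pos: [0.529, -0.1513, 0.0336]
eef_rot: [3.14, 0.0, 1.41]
contact_force: [-0.2, -0.4, -0.0]
gripper_width: 0.0298
finger_force: 0.0
```

```bash
python3 -m inch '{"fingers":[0.3,0.3,0.3,0.3,0.3,0.3,0.3,0.3,0.3,0.3,0.3,0.3],"linear":[[0.3,0,0],[0.3,0,0],[0.3,0,0],[0.3,0,0],[0.3,0,0],[0.3,0,0],[0.3,0,0],[0.3,0,0],[0.3,0,0],[0.3,0,0],[0.3,0,0],[0,0,0]],"delta_rot":[[0,0,0],[0,0,0],[0,0,0],[0,0,0],[0,0,0],[0,0,0],[0,0,0],[0,0,0],[0,0,0],[0,0,0],[0,0,0],[0,0,0]]}'
python3 m.py
```

```text
time_s: 7.98
tool_pos: [0.5413, -0.0677, 0.0322]
eef_rot: [-3.141, -0.002, 1.412]
contact_force: [-0.9, -0.6, 0.1]
gripper_width: 0.0296
finger_force: 0.0
scene z 0.0581 size [139.7  75.3] board-frame foot [ 20.6 -13.6] head [ 20.5 126.1] angle deg (+ = head to +x) -0.02
  foot world [545.2 -55.5]
top z 0.0579 size [139.8  70.4] board-frame foot [ 16.6 -14.9] head [ 16.5 125. ] angle deg (+ = head to +x) -0.07
  foot world [541.1 -56.2]
8.0833 [ 0.5409 -0.0685  0.032 ] [-3.140e+00 -2.000e-03  1.411e+00] [-0.4 -0.3 -0.6]
```

Now it is square, with the head at about 125.5 and 14.5 mm to go. I push slowly and watch the force.

```bash
python3 -m inch '{"fingers":[0.3,0.3,0.3,0.3,0.3,0.3,0.3,0.3,0.3],"linear":[[0.08,0,0],[0.08,0,0],[0.08,0,0],[0.08,0,0],[0.08,0,0],[0.08,0,0],[0.04,0,0],[0.02,0,0],[0,0,0]],"delta_rot":[[0,0,0],[0,0,0],[0,0,0],[0,0,0],[0,0,0],[0,0,0],[0,0,0],[0,0,0],[0,0,0]]}'
python3 -m inch '{"fingers":[0.3,0.3,0.3,0.3],"linear":[[0.04,0,0],[0.02,0,0],[0.02,0,0],[0,0,0]],"delta_rot":[[0,0,0],[0,0,0],[0,0,0],[0,0,0]]}'
python3 m.py
```

```text
time_s: 8.83
tool_pos: [0.5436, -0.0563, 0.0326]
eef_rot: [3.142, -0.0, 1.41]
contact_force: [-0.3, -0.6, 0.4]
gripper_width: 0.03
finger_force: 0.4
time_s: 9.17
tool_pos: [0.5439, -0.0545, 0.0326]
eef_rot: [3.141, -0.0, 1.41]
contact_force: [0.6, -0.5, -0.1]
gripper_width: 0.0298
finger_force: 0.6
scene z 0.0582 size [140.8  75. ] board-frame foot [21.1 -1.4] head [ 21.  139.4] angle deg (+ = head to +x) -0.02
  foot world [547.7 -43.5]
top z 0.0577 size [138.4  70.4] board-frame foot [17.1 -0.2] head [ 17.3 138.2] angle deg (+ = head to +x) 0.1
  foot world [543.9 -41.8]
9.2667 [ 0.5439 -0.0546  0.0326] [ 3.141 -0.     1.41 ] [ 0.3 -1.2  0.1]
```

```bash
for i in 1; do python3 -m inch '{"fingers":[0.3,0.3,0.3],"linear":[[0.04,0,0],[0,0,0],[0,0,0]],"delta_rot":[[0,0,0],[0,0,0],[0,0,0]]}'; done
python3 -m inch '{"fingers":[0.3,0.3,0.3],"linear":[[0.04,0,0],[0,0,0],[0,0,0]],"delta_rot":[[0,0,0],[0,0,0],[0,0,0]]}'
python3 -m inch '{"fingers":[0.3,0.3,0.3],"linear":[[0.04,0,0],[0,0,0],[0,0,0]],"delta_rot":[[0,0,0],[0,0,0],[0,0,0]]}'
```

```text
time_s: 9.52
tool_pos: [0.5441, -0.0535, 0.0326]
eef_rot: [3.141, -0.0, 1.41]
contact_force: [-0.2, -0.7, 0.0]
gripper_width: 0.0299
finger_force: 0.6
time_s: 9.77
tool_pos: [0.5442, -0.0526, 0.0326]
eef_rot: [3.141, 0.0, 1.41]
contact_force: [-0.3, -1.9, -0.9]
gripper_width: 0.0301
finger_force: 1.0
time_s: 10.02
tool_pos: [0.5442, -0.0527, 0.0326]
eef_rot: [3.141, 0.002, 1.409]
contact_force: [-1.2, -5.1, 0.0]
gripper_width: 0.0301
finger_force: 2.5
```

The tool stalls and the force climbs to 5 N, so the oak is on the stop. I give one more small press, then back off and rise.

```bash
python3 -m inch '{"fingers":[0.3,0.3,0.3],"linear":[[0.04,0,0],[0,0,0],[0,0,0]],"delta_rot":[[0,0,0],[0,0,0],[0,0,0]]}'
python3 -m inch '{"fingers":[0.3,0.3,0.3,0.3,0.3,0.3,0.3,0.3,0.3,0.3,0.3],"linear":[[-0.1,0,0],[-0.4,0,0],[-0.8,0,0],[-0.8,0,0],[0,0,0],[0,0,-0.8],[0,0,-0.8],[0,0,-0.8],[0,0,-0.8],[0,0,-0.8],[0,0,0]],"delta_rot":[[0,0,0],[0,0,0],[0,0,0],[0,0,0],[0,0,0],[0,0,0],[0,0,0],[0,0,0],[0,0,0],[0,0,0],[0,0,0]]}'
python3 m.py
python3 - <<'E'
from h import *
p,d=grab_frame("scene"); cv2.imwrite("pics/s4.png",cv2.resize(p[120:360,120:440],None,fx=2.4,fy=2.4))
E
```

```text
time_s: 10.27
tool_pos: [0.5443, -0.0527, 0.0327]
eef_rot: [3.141, 0.004, 1.408]
contact_force: [-1.0, -7.5, 1.4]
gripper_width: 0.0299
finger_force: 3.8
time_s: 11.18
tool_pos: [0.539, -0.1025, 0.137]
eef_rot: [3.133, -0.001, 1.41]
contact_force: [1.7, -0.3, 0.4]
gripper_width: 0.0301
finger_force: 0.0
scene z 0.0582 size [138.8  74.3] board-frame foot [20.8  2.5] head [ 20.8 141.2] angle deg (+ = head to +x) 0.02
  foot world [548.  -39.7]
top z 0.0577 size [139.9  70.3] board-frame foot [17.3  0.2] head [ 17.2 140.1] angle deg (+ = head to +x) -0.07
  foot world [544.3 -41.4]
11.2833 [ 0.5368 -0.1022  0.1332] [ 3.139e+00 -1.000e-03  1.410e+00] [ 0.  -0.4 -0.6]
```

View pics/s4.png

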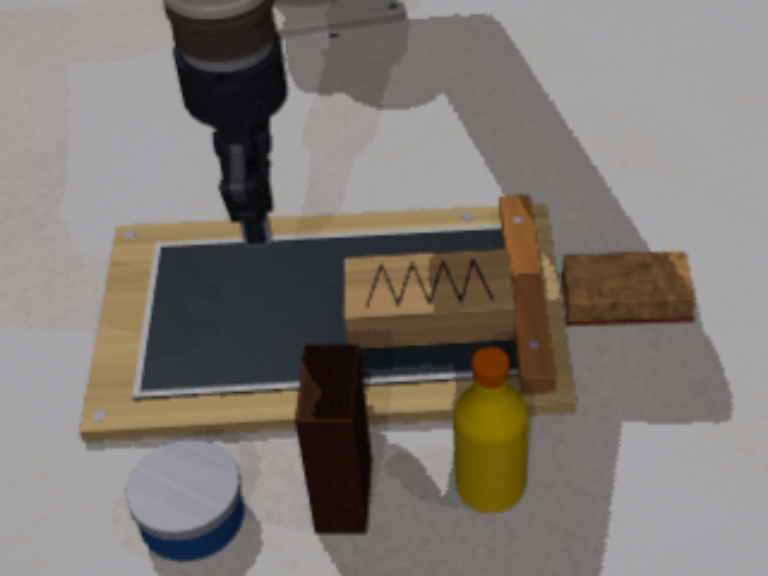

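The oak's head meets the stop squarely at crop (515,290), pencilled face up. The bystanders are where they were and the tool is clear, so I hand it in.

```bash
python3 -c "
from workcell import *
print(job_done())"
```

```text
the job is handed in; nothing more can be done
None
```

I tipped the oak blank flat onto the pad, pencilled face up, and pushed it square and snug against the stop; the bystanders looked unmoved, and the job is handed in (no verdict was returned).

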